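# Feel the gap of the casting clamp with the blue feeler blade

### The job

Take the blue-handled feeler blade straight up out of the orange rack and slide it, upright, down the middle of the gap between the two white sprung cheeks of the casting clamp: you will feel a light drag and then a firm stop where the blade meets the red depth foot below. Stop there without forcing the foot down, let go and leave the blade standing upright on the foot in the gap. Leave the white and green blades in the rack.

Things in the scene. Friction and masses are not known exactly. Their poses are not given: they have to be found in the camera images.
- feeler_blue: feeler blade to use, upright: grey plastic 8 mm thick (x), 30 wide (y), 95 long; heavier blue metal handle on top, 16 (x) by 36 (y) by 40 mm high, 95 to 135 mm above the lower end. Origin: centre of the lower end; z up. 90 g. In any slot of a fixed orange rack 60 mm high (60 by 200), lower end 5 mm above the table; slots lie end to end, 62 mm apart along y: pinch the handle across x.
- clamp: fixed grey casting clamp. Origin: middle of its underside, under the gap; x across the gap, y along it. Base 160 (x) by 100 mm. Two white cheeks 64 mm long (y), faces 61 to 85 mm up, 5 mm apart, each yields sideways 16 mm on a soft spring; flared above to a mouth 32 mm wide (x), 114 mm up: a blade pushed down spreads them, drag up to 8 N. Uprights 88 mm high, 57 mm either side.
- foot: red depth foot in the clamp, a level pad 36 (x) by 64 (y) by 8 mm below the gap. Origin: centre of its top face, under the middle of the gap; axes as the clamp's, z up. Its top starts 34 to 54 mm above the table. A stiff friction slide: it stops the blade firmly, stays put under less than about 20 N and sinks if pushed harder.
- feeler_white: feeler blade with a white handle, 6 mm thick, otherwise like the blue one (same sizes, origin and axes). In another slot of the rack; leave it there: its handle stands to 140 mm above the table, so carry the blue blade clear over it.
- feeler_green: feeler blade with a green handle, 10 mm thick, otherwise like the blue one (same sizes, origin and axes). In another slot of the rack; leave it there: its handle stands to 140 mm above the table, so carry the blue blade clear over it.
Mind the look-alikes: they are no part of the job. What is shaped like the feeler_blue but pink is not meant.

How it is judged:
On the way, in this order (a step that is already met when the one before it is completed fails the run):
1. the blue blade's lower end is between the clamp's cheeks, dragging, and still above the foot (x of feeler_blue in the frame of foot between -0.015 and 0.015 m and y of feeler_blue in the frame of foot between -0.018 and 0.018 m and height (world z) of feeler_blue below 0.08 m and z of feeler_blue in the frame of foot above 0.005 m), for 0.05 s.
2. the blue blade is felt to meet the foot (more than 2 N on it) (contact force between feeler_blue and foot above 2 N), for 0.05 s.
At the end, for the whole second after the job is handed in: the blue blade stands at rest in the gap with its lower end on the foot (within 5 mm of the foot's top in height, within 15 mm of the foot's centre across the gap and 18 mm along it), upright within 10 degrees and in line with the gap within 10 degrees (x of feeler_blue in the frame of foot between -0.015 and 0.015 m and y of feeler_blue in the frame of foot between -0.018 and 0.018 m and z of feeler_blue in the frame of foot between -0.005 and 0.005 m and angle between feeler_blue's own z axis and vertical below 0.175 rad and angle between the x axis of feeler_blue and the x axis of foot, either way round below 0.175 rad and linear speed of feeler_blue below 0.02 m/s); the robot touches nothing.
It fails at once if the foot is forced more than 10 mm down from where it was (distance of foot from where it was at the start of the episode above 0.01 m).
It fails at once if the white blade is moved more than 30 mm (distance of feeler_white from where it was at the start of the episode above 0.03 m).
It fails at once if the green blade is moved more than 30 mm (distance of feeler_green from where it was at the start of the episode above 0.03 m).
It also fails if it takes over 43 s, if anything falls off the work surface, if the arm or the gripper's body presses on something with over 40 N, if the wrist force passes 120 N, or if a joint passes its speed limit or range.

### The arm

A 6-joint arm with a two-finger parallel gripper is mounted at the origin on the work surface. World frame = base frame: x ahead of the robot, y to its left, z up, the work surface at z = 0. Lengths are in m, angles in rad, forces in N, time in s.
With the tool pointing down it reaches from about 0.375 to 0.825 m from the base axis. Payload 5.5 kg.
Tool frame: the origin (TCP) lies at the very end of the fingers, on their centre line; the grasp point (between the pads) lies 19 mm behind it; z points along the fingers, y is the direction in which the jaws open and shut (so a half turn about z gives the same grasp; the last joint's range is limited). The gripper opens to 85 mm and grips with 20 to 120 N. Pads are 22 mm wide; open, the fingers measure 114 mm over their backs; the gripper's body (76 mm by 85 mm) begins 54 mm behind the grasp point. The pads swing forward as they close: fully open they stand 13 mm farther back than shut.
Start: joints at [-1.16, 0.314, -0.047, 1.21, 0, 1.571], TCP at [0.24, -0.55, 0.231] pointing down, gripper open.
Joint ranges: [-2.67, 2.67], [-0.69, 1.73], [-1.03, 1.25], [-2.08, 2.16], [-1.42, 1.45], [-3.14, 3.14]. Speed limits (rad/s): [2.39, 2.39, 3.01, 3.14, 3.14, 3.14].

### API

Orientations are given as a unit quaternion [w, x, y, z].
In Python, from plant import get_obs, capture, get_calibration, robot gives the robot as it stands.
- The arm moves only by the tool move_arm, never from a script. Its argument "series" is a list of rows, each a list of 4 numbers: the shift along the tool's x, y, z in m, then the turn about the tool's z in rad. A call has 1 to 12 rows; each row is the pose to reach, as a shift and turn from the pose measured when the call began, along the tool's axes at that moment; what a row does not reach only later rows make up. A row lasts 1/10 s, in which the tool goes at most 50 mm and 8.59 degrees, less where a joint would pass 70% of its speed; a pose out of reach is approached as far as the arm can. A call with a gripper value outside its range is refused whole. "jaw" is the closure, from 0 (fully open) to 1 (shut), set as the call begins (left out, the last holds). The fingers move at their own pace and stop on an object; "grip_force" is the grip in N (left out, the last holds). Time passes only in rows, so rows that repeat a pose let the fingers close. It gives the time, the measured TCP pose, the force and the opening at its end, in the units of the state.
- get_obs(): the state, without advancing time (a new reading comes with each control period).
- capture(name): name is "scene" or "top" or "wrist"; returns the picture (420x560x3 uint8, blue, green, red); there is no depth.
- get_calibration(name): a dict with "fx", "fy", "cx", "cy" (pixels), "extrinsics" (4x4, takes a point from camera to world coordinates); the wrist camera has in their place "hand_eye" (4x4, takes a point from camera to tool coordinates, whose origin is the TCP and whose axes are the flange's). Camera axes: x right, y down, z forward; pixel columns grow to the right and rows downward; lengths in m; the calibration is good to about 2 mm. A picture is of the moment at which its call begins: read the wrist's pose just before it. get_calibration takes no time and is no camera call.
- robot.close_job(): hands the job in, once; it reports no verdict.
The state is a dict: "time": time; "q": joint angles; "joint_velocities": joint speeds; "joint_torque": joint torques, N m; "tcp_pos": TCP position; "eef_rot": TCP orientation; "contact_force": force on the tool from outside, world axes, zero at the start; "moment": the same for the moment, N m; "gripper_width": finger opening in m.
Only numpy, scipy, OpenCV 4.12 (cv2) and the standard library are available. Lean on these libraries where they do the work, as an engineer would, in place of code of your own. Each camera call takes 0.05 s, during which the arm holds its last target. There are 200 camera calls.

## Working session

There is one attempt and no reset: what is moved stays moved. The work goes in short steps, Python scripts to look and compute and a tool call to move; the robot and the scene stay as the last step left them, time stands still between calls to the robot, and variables do not carry over. Pictures are saved under pics/ and viewed, about 8 in all and at most 12, crops included, and the job is handed in when it is done.

Besides the shell and the picture viewer there is one more tool, called after "Emit:" by a JSON object that holds its "fn" and its "kwargs", one argument or row to a line. move_arm: Moves the arm, as the interface text tells. Its arguments: {"type":"object","properties":{"series":{"type":"array","items":{"type":"array","items":{"type":"number"}}},"jaw":{"type":"number"},"grip_force":{"type":"number"}},"required":["series"]}

```bash
mkdir -p pics
python3 - <<'E'
from plant import *
import cv2,numpy as np
np.set_printoptions(precision=4,suppress=True)
o=get_obs(); print(o)
for n in("scene","top"):
    cv2.imwrite(f"pics/{n}0.png",capture(n)); c=get_calibration(n); print(n,c)
print(get_calibration("wrist"))
E
```

```text
{'time': 0.0, 'q': array([-1.16  ,  0.3142, -0.0481,  1.2102,  0.    ,  1.5708]), 'joint_velocities': array([-0.0019, -0.0006, -0.0002, -0.0014,  0.0001,  0.0014]), 'joint_torque': array([ -0.0021, -53.959 ,  33.975 ,   0.0193,  -0.0003,   0.    ]), 'tcp_pos': array([ 0.2394, -0.5496,  0.2304]), 'eef_rot': array([-0.0008,  0.979 ,  0.2039, -0.0002]), 'contact_force': array([ 0.0676, -0.4958,  0.7134]), 'moment': array([-0.022 , -0.0094, -0.0128]), 'gripper_width': 0.08575776136661505}
scene {'fx': 441.7741737666761, 'fy': 441.7741737666761, 'cx': 282.18417009443164, 'cy': 212.20752272187275, 'extrinsics': array([[-0.4361,  0.7076, -0.5559,  1.0942],
       [ 0.8999,  0.339 , -0.2744,  0.3108],
       [-0.0057, -0.6199, -0.7846,  0.8742],
       [ 0.    ,  0.    ,  0.    ,  1.    ]])}
top {'fx': 535.4961559935283, 'fy': 535.4961559935283, 'cx': 281.413425927992, 'cy': 212.94081862502398, 'extrinsics': array([[-0.1061, -0.9734,  0.2029,  0.2998],
       [-0.9943,  0.105 , -0.0163,  0.0308],
       [-0.0055, -0.2035, -0.9791,  1.203 ],
       [ 0.    ,  0.    ,  0.    ,  1.    ]])}
{'fx': 303.4643788757569, 'fy': 303.4643788757569, 'cx': 284.0942987321661, 'cy': 203.14997191840993, 'hand_eye': array([[-0.    , -0.9454, -0.326 ,  0.0833],
       [ 1.    , -0.    , -0.    ,  0.0003],
       [ 0.    , -0.326 ,  0.9454, -0.1438],
       [ 0.    ,  0.    ,  0.    ,  1.    ]])}
```

View pics/top0.png

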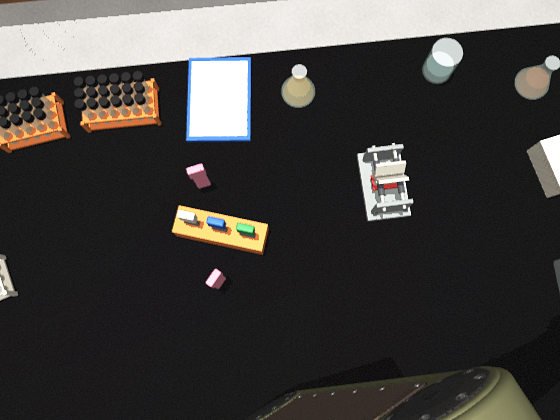

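View pics/scene0.png

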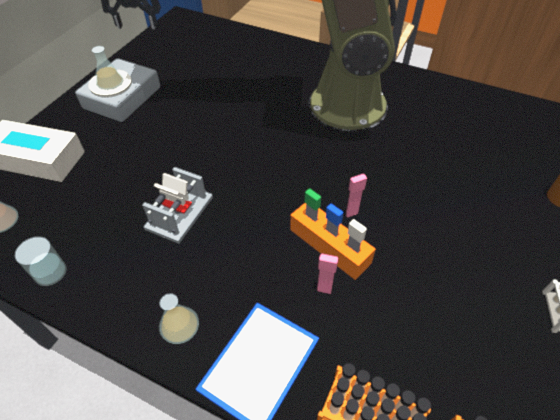

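The top view shows the rack with white (187,216), blue (216,222) and green (245,229) handles. Two pink decoys stand outside it at (198,175) and (215,279), and the clamp is at (386,183). The blue one is in the middle slot. I'll confirm that in an enlarged crop and measure it.

```bash
cat > h.py <<'E'
import numpy as np,cv2
from plant import *
np.set_printoptions(precision=4,suppress=True)
def ray(n,u,v):
    c=get_calibration(n);E=c["extrinsics"]
    return E[:3,3],E[:3,:3]@np.array([(u-c["cx"])/c["fx"],(v-c["cy"])/c["fy"],1.])
def onz(n,u,v,z):
    o,d=ray(n,u,v); return o+d*(z-o[2])/d[2]
def proj(n,p):
    c=get_calibration(n);q=np.linalg.inv(c["extrinsics"])@np.append(p,1)
    return np.array([c["fx"]*q[0]/q[2]+c["cx"],c["fy"]*q[1]/q[2]+c["cy"]])
def tri(a,b):
    (o1,d1),(o2,d2)=ray("top",*a),ray("scene",*b)
    s=np.linalg.lstsq(np.c_[d1,-d2],o2-o1,rcond=None)[0]
    p,q=o1+s[0]*d1,o2+s[1]*d2
    return (p+q)/2,np.linalg.norm(p-q)
def seg(img,lo,hi,box):
    x0,y0,x1,y1=box;h=cv2.cvtColor(img,cv2.COLOR_BGR2HSV)
    m=np.zeros(h.shape[:2],np.uint8);m[y0:y1,x0:x1]=cv2.inRange(h,lo,hi)[y0:y1,x0:x1]
    n,l,s,c=cv2.connectedComponentsWithStats(m);k=1+np.argmax(s[1:,4])
    return c[k],s[k],cv2.minAreaRect(np.argwhere(l==k)[:,::-1].astype(np.float32))
E
python3 - <<'E'
from h import *
t=cv2.imread("pics/top0.png");s=cv2.imread("pics/scene0.png")
B=((105,120,60),(130,255,255));G=((50,100,40),(85,255,255));O=((5,150,100),(20,255,255));
for nm,C in(("blue",B),("green",G),("orange",O)):
    a=seg(t,*C,(165,195,275,260));b=seg(s,*C,(285,180,380,280))
    print(nm,a,b,tri(a[0],b[0]))
    print([onz("top",*p,.06) for p in cv2.boxPoints(a[2])] if nm=="orange" else onz("top",*a[0],.135))
a=cv2.resize(t[195:265,165:275],None,fx=5,fy=5,interpolation=cv2.INTER_CUBIC)
b=cv2.resize(t[135:230,345:425],None,fx=6,fy=6,interpolation=cv2.INTER_CUBIC)
c=cv2.resize(s[155:250,135:225],None,fx=6,fy=6,interpolation=cv2.INTER_CUBIC)
cv2.imwrite("pics/rack.png",a)
k=np.zeros((570,1020,3),np.uint8);k[:,:480]=b;k[:,480:]=c;cv2.imwrite("pics/clamp.png",cv2.resize(k,(800,447)))
E
```

```text
blue (array([216.3362, 222.8793]), array([207, 217,  18,  12, 116], dtype=int32), ((215.61764526367188, 222.4705810546875), (18.76448631286621, 9.11108112335205), 12.52880573272705)) (array([334.1095, 213.5336]), array([326, 203,  18,  23, 283], dtype=int32), ((333.70269775390625, 213.71621704101562), (21.505813598632812, 16.15842056274414), 35.53767776489258)) (array([0.5169, 0.1494, 0.1226]), np.float64(0.0028910512185466508))
[0.5148 0.1466 0.135 ]
green (array([244.8654, 228.5962]), array([236, 223,  18,  12, 156], dtype=int32), ((244.86537170410156, 228.673095703125), (18.04268455505371, 9.21745777130127), 11.309932708740234)) (array([312.3684, 198.3947]), array([304, 188,  18,  22, 266], dtype=int32), ((312.3986511230469, 198.64187622070312), (20.924575805664062, 15.22844123840332), 35.53767776489258)) (array([0.4987, 0.0912, 0.124 ]), np.float64(0.0011072199748196762))
[0.4969 0.0901 0.135 ]
orange (array([222.8353, 242.1561]), array([172, 226,  96,  29, 346], dtype=int32), ((220.20166015625, 242.33151245117188), (27.698501586914062, 95.18403625488281), 86.98721313476562)) (array([331.5632, 241.3214]), array([ 290,  203,   86,   77, 2514], dtype=int32), ((330.6800537109375, 237.760009765625), (93.60000610351562, 37.599998474121094), 36.86989974975586)) (array([ 0.4977,  0.15  , -0.0082]), np.float64(0.0021861585940268187))
[array([0.5224, 0.252 , 0.06  ]), array([0.5113, 0.046 , 0.06  ]), array([0.4509, 0.0489, 0.06  ]), array([0.4619, 0.2527, 0.06  ])]
```

View pics/rack.png

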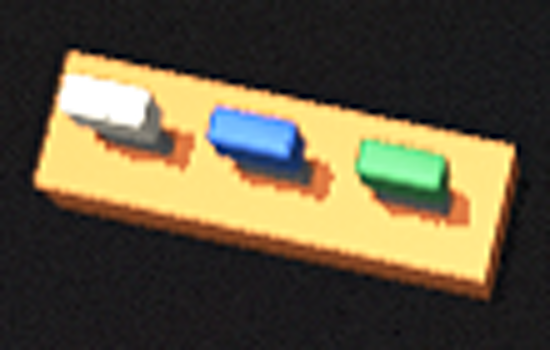

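View pics/clamp.png

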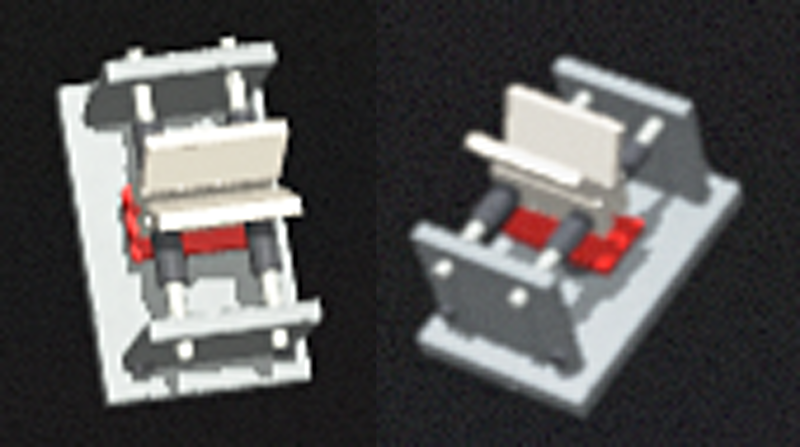

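Confirmed: blue is the middle handle in the orange rack, with white and green on either side. In the clamp crop, the uprights' top edges are centred near (189,56) and (236,322) in the left half.

Run:
```python
from h import *
f=lambda x,y:(x/4.706+345,y/4.706+135)
a=onz("top",*f(189,56),.088);b=onz("top",*f(236,322),.088);c=(a+b)/2;d=a-b
print(a,b,c,np.linalg.norm(d),np.arctan2(d[1],d[0]))
a=onz("top",*f(60,88),.01);b=onz("top",*f(108,403),.01);d=a-b;print(np.linalg.norm(d),np.arctan2(d[1],d[0]))
o=get_obs();from scipy.spatial.transform import Rotation as R
Rm=R.from_quat(o["eef_rot"],scalar_first=True).as_matrix();print(Rm)
yaw=np.arctan2(Rm[1,0],Rm[0,0])
g=c.copy();g[2]=.32;print(Rm.T@(g-o["tcp_pos"]),np.linalg.norm(c[:2]))
```

```text
[ 0.6529 -0.2282  0.088 ] [ 0.5255 -0.231   0.088 ] [ 0.5892 -0.2296  0.088 ] 0.12740046905895086 0.02193855832520565
0.15971777065818019 0.009794473468356704
[[ 0.9168  0.3994 -0.0006]
 [ 0.3994 -0.9168  0.0014]
 [ 0.     -0.0015 -1.    ]]
[ 0.4485 -0.1538 -0.0892] 0.6323291970303067
```

Emit:
{"fn": "move_arm", "kwargs": {
  "series": [
    [0.045,-0.015,-0.02,-0.12],
    [0.09,-0.031,-0.04,-0.24],
    [0.135,-0.046,-0.04,-0.36],
    [0.18,-0.062,-0.04,-0.48],
    [0.225,-0.077,-0.04,-0.6],
    [0.27,-0.092,-0.04,-0.72],
    [0.315,-0.108,-0.04,-0.84],
    [0.36,-0.123,-0.04,-0.96],
    [0.405,-0.138,-0.04,-1.08],
    [0.4485,-0.154,-0.04,-1.175],
    [0.4485,-0.154,-0.04,-1.175],
    [0.4485,-0.154,-0.04,-1.175]
  ]
}}

```text
time: 1.3
tcp_pos: [0.5894, -0.2283, 0.2698]
eef_rot: [-0.001, 0.701, 0.713, -0.0]
contact_force: [-0.1, -0.4, -0.2]
gripper_width: 0.0857
```

Run:
```python
from h import *
o=get_obs();print(o["time"],o["tcp_pos"],o["eef_rot"],o["q"])
np.savez("w1.npz",p=o["tcp_pos"],q=o["eef_rot"])
i=capture("wrist");cv2.imwrite("pics/w1.png",i)
```

```text
1.3 [ 0.5894 -0.2283  0.2698] [-0.0014  0.7012  0.713  -0.0002] [-0.3699  0.3679  0.1157  1.3213  0.0007  1.1841]
```

View pics/w1.png

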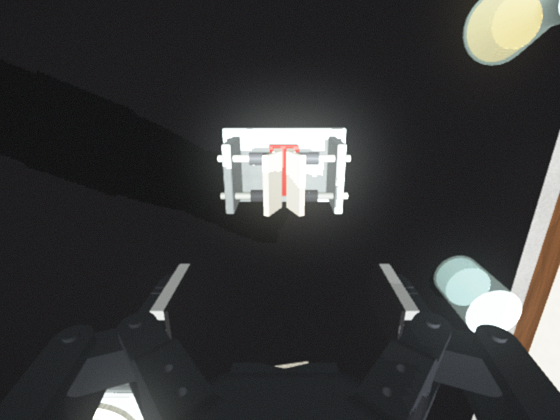

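The wrist view shows the clamp upright at about (284,170), with the gap running vertically near u=285 and the red foot visible in it. I'll crop it for the details.

Run:
```python
from h import *
i=cv2.imread("pics/w1.png")
cv2.imwrite("pics/w1c.png",cv2.resize(i[120:225,210:360],None,fx=5,fy=5,interpolation=cv2.INTER_CUBIC))
```

```text
(no output)
```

View pics/w1c.png

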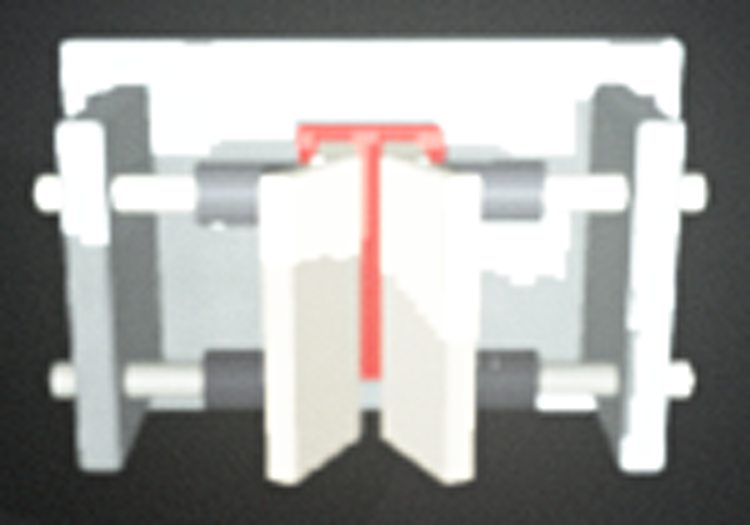

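```bash
cat >> h.py <<'E'
from scipy.spatial.transform import Rotation as R
def wz(u,v,z,p,q):
    c=get_calibration("wrist");H=c["hand_eye"];M=R.from_quat(q,scalar_first=True).as_matrix()
    o=p+M@H[:3,3];d=M@H[:3,:3]@np.array([(u-c["cx"])/c["fx"],(v-c["cy"])/c["fy"],1.])
    return o+d*(z-o[2])/d[2]
E
python3 - <<'E'
from h import *
w=np.load("w1.npz");g=lambda x,y,z:wz(x/5+210,y/5+120,z,w["p"],w["q"])
P=[g(262,177,.114),g(480,177,.114),g(268,483,.114),g(475,483,.114)]
print("cheeks",*P,"c",np.mean(P,0)); far,near=(P[0]+P[1])/2,(P[2]+P[3])/2;d=near-far;print(np.linalg.norm(d),np.arctan2(-d[0],d[1]))
U=[g(57,122,.088),g(685,122,.088),g(78,470,.088),g(666,470,.088)];print("upr",*U,np.mean(U,0))
d=U[1]-U[0]+U[3]-U[2];print(np.arctan2(d[1],d[0]))
B=[g(62,40,.01),g(683,40,.01)];print("base",*B,np.linalg.norm(B[1]-B[0]))
for z in(.034,.044,.054):
    a,b=g(298,126,z),g(443,126,z);print(z,a,b,b[0]-a[0])
E
```

```text
cheeks [ 0.5664 -0.1983  0.114 ] [ 0.6096 -0.1975  0.114 ] [ 0.5672 -0.2634  0.114 ] [ 0.6111 -0.2626  0.114 ] c [ 0.5886 -0.2305  0.114 ]
0.06511655148527534 -3.1231131866487436
upr [ 0.521  -0.1919  0.088 ] [ 0.6546 -0.1896  0.088 ] [ 0.5218 -0.2712  0.088 ] [ 0.6569 -0.2689  0.088 ] [ 0.5886 -0.2304  0.088 ]
0.017171319461056395
base [ 0.5074 -0.182   0.01  ] [ 0.6684 -0.1793  0.01  ] 0.16103795890420156
0.034 [ 0.5698 -0.1996  0.034 ] [ 0.6058 -0.199   0.034 ] 0.03600761290390453
0.044 [ 0.5702 -0.1982  0.044 ] [ 0.6053 -0.1976  0.044 ] 0.03505951198090329
0.054 [ 0.5707 -0.1968  0.054 ] [ 0.6048 -0.1962  0.054 ] 0.034111411057902274
```

Emit:
{"fn": "move_arm", "kwargs": {
  "series": [
    [0.048,-0.008,0,0.05],
    [0.096,-0.017,0,0.1],
    [0.144,-0.026,0,0.15],
    [0.192,-0.034,0,0.2],
    [0.24,-0.042,0,0.25],
    [0.288,-0.05,0,0.32],
    [0.336,-0.06,0,0.32],
    [0.378,-0.067,0,0.32],
    [0.378,-0.067,0,0.32],
    [0.378,-0.067,0,0.32]
  ]
}}

```text
time: 2.35
tcp_pos: [0.5157, 0.1471, 0.2709]
eef_rot: [-0.001, 0.806, 0.592, -0.001]
contact_force: [-0.2, -0.4, 0.6]
gripper_width: 0.0853
```

Run:
```python
from h import *
o=get_obs();p,q=o["tcp_pos"],o["eef_rot"];print(o["time"],p,q,o["contact_force"])
i=capture("wrist");cv2.imwrite("pics/w2.png",i)
c,s,r=seg(i,(100,120,50),(130,255,255),(150,80,420,300));print(c,s,r)
print(*[wz(*k,.14,p,q) for k in cv2.boxPoints(r)])
cv2.imwrite("pics/w2c.png",cv2.resize(i[60:300,150:420],None,fx=2.5,fy=2.5))
```

```text
2.35 [0.5157 0.1471 0.2709] [-0.0009  0.8063  0.5915 -0.0006] [-0.1566 -0.4332  0.5577]
[285.5108 188.7401] [278 170  16  38 554] ((285.5, 188.5), (37.0, 15.0), 90.0)
[0.5159 0.1689 0.14  ] [0.5291 0.1648 0.14  ] [0.5186 0.1301 0.14  ] [0.5048 0.1344 0.14  ]
```

View pics/w2c.png

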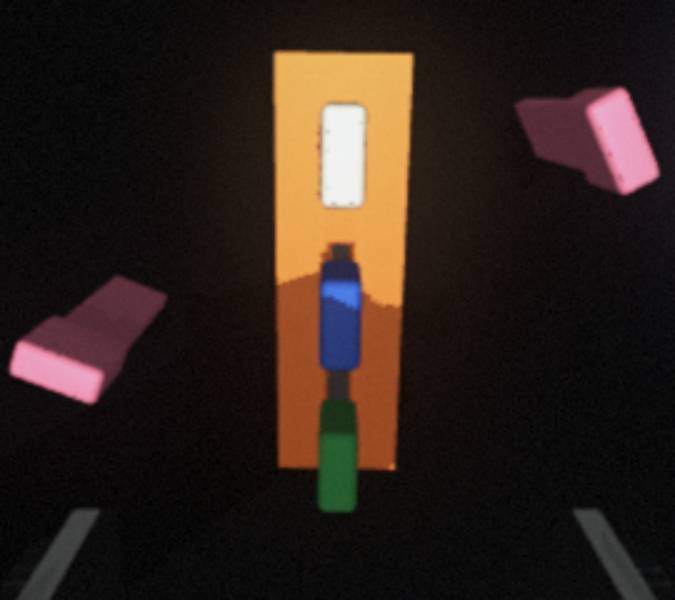

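Run:
```python
from h import *
o=get_obs();p,q=o["tcp_pos"],o["eef_rot"];M=R.from_quat(q,scalar_first=True).as_matrix()
f=lambda x,y,z:wz(x/2.5+150,y/2.5+60,z,p,q)
a,b=f(340.5,282,.14),f(340.5,370,.14);c=(a+b)/2;d=a-b
print(a,b,c,np.linalg.norm(d),np.arctan2(-d[0],d[1]))
a,b=f(343,53,.06),f(337.5,468,.06);d=a-b;print("rack",(a+b)/2,np.linalg.norm(d),np.arctan2(-d[0],d[1]))
w=f(343.5,156,.14);g=f(338,473,.14);d=w-g;print("wg",w,g,(w+g)/2,np.linalg.norm(d),np.arctan2(-d[0],d[1]))
print("tool y yaw",np.arctan2(M[1,1],M[0,1]),"shift",M.T@(c-p))
```

```text
[0.5226 0.1635 0.14  ] [0.5123 0.1304 0.14  ] [0.5175 0.1469 0.14  ] 0.03466077464252603 -0.3041055298300352
rack [0.5175 0.1466 0.06  ] 0.20076196824531775 -0.3172955846762073
wg [0.5372 0.2063 0.14  ] [0.498  0.0884 0.14  ] [0.5176 0.1473 0.14  ] 0.12416585921847198 -0.3207219019631815
tool y yaw -0.30635236544987987 shift [0.001  0.0016 0.1309]
```

Emit:
{"fn": "move_arm", "kwargs": {
  "series": [
    [0.001,0.0016,0.03,0.01],
    [0.001,0.0016,0.07,0.01],
    [0.001,0.0016,0.11,0.01],
    [0.001,0.0016,0.14,0.01],
    [0.001,0.0016,0.16,0.01],
    [0.001,0.0016,0.17,0.01],
    [0.001,0.0016,0.17,0.01],
    [0.001,0.0016,0.17,0.01]
  ]
}}

```text
time: 3.2
tcp_pos: [0.5182, 0.1462, 0.1018]
eef_rot: [-0.001, 0.81, 0.586, -0.0]
contact_force: [0.0, 0.0, 0.6]
gripper_width: 0.0852
```

Emit:
{"fn": "move_arm", "kwargs": {
  "series": [
    [0,0,0,0],
    [0,0,0,0],
    [0,0,0,0],
    [0,0,0,0],
    [0,0,0,0],
    [0,0,0,0],
    [0,0,0,0],
    [0,0,0,0]
  ],
  "jaw": 1,
  "grip_force": 45
}}

```text
time: 4.0
tcp_pos: [0.5182, 0.1464, 0.1021]
eef_rot: [-0.001, 0.81, 0.586, 0.0]
contact_force: [-2.4, 0.9, 5.2]
gripper_width: 0.0157
```

Emit:
{"fn": "move_arm", "kwargs": {
  "series": [
    [0,0,-0.01,0],
    [0,0,-0.025,0],
    [0,0,-0.045,0],
    [0,0,-0.065,0],
    [0,0,-0.085,0],
    [0,0,-0.105,0],
    [0,0,-0.125,0],
    [0,0,-0.145,0],
    [0,0,-0.165,0],
    [0,0,-0.175,0],
    [0,0,-0.175,0]
  ]
}}

```text
time: 5.1
tcp_pos: [0.5192, 0.1464, 0.2786]
eef_rot: [-0.0, 0.81, 0.586, 0.001]
contact_force: [0.9, -0.3, -1.6]
gripper_width: 0.0152
```

Run:
```python
from h import *
o=get_obs();p,q=o["tcp_pos"],o["eef_rot"];M=R.from_quat(q,scalar_first=True).as_matrix();print(o["time"],p,o["contact_force"],o["moment"],o["gripper_width"])
y=np.arctan2(M[1,1],M[0,1]);g=np.array([.5886,-.2304,p[2]]);print("yaw",y,"turn",y-.017,"shift",M.T@(g-p))
t=capture("top");s=capture("scene");B=((105,120,60),(130,255,255))
a,b=seg(t,*B,(190,150,260,260)),seg(s,*B,(280,120,390,260));print(a[0],a[1],b[0],b[1],tri(a[0],b[0]))
x,z=b[0].astype(int);ct=t[160:270,150:290];cs=s[z-50:z+100,x-90:x+100]
k=np.zeros((450,1130,3),np.uint8);ct=cv2.resize(ct,(560,440));cs=cv2.resize(cs,(570,450));k[:440,:560]=ct;k[:,560:]=cs;cv2.imwrite("pics/lift.png",cv2.resize(k,(800,318)))
```

```text
5.1 [0.5192 0.1464 0.2786] [ 0.8589 -0.2772 -1.6394] [ 0.0523 -0.0306 -0.0184] 0.015247310554520183
yaw -0.3178164271361261 turn -0.33481642713612614 shift [-0.3362  0.1836 -0.0006]Traceback (most recent call last):
  File "<stdin>", line 5, in <module>
  File "h.py", line 20, in seg
    n,l,s,c=cv2.connectedComponentsWithStats(m);k=1+np.argmax(s[1:,4])
                                                    ~~~~~~~~~^^^^^^^^^
    return _wrapfunc(a, 'argmax', axis=axis, out=out, **kwds)
    return bound(*args, **kwds)
ValueError: attempt to get argmax of an empty sequence
```

Emit:
{"fn": "move_arm", "kwargs": {
  "series": [
    [-0.02,0.011,0,-0.02],
    [-0.055,0.03,0,-0.05],
    [-0.095,0.052,0,-0.09],
    [-0.135,0.074,0,-0.13],
    [-0.175,0.096,0,-0.17],
    [-0.215,0.118,0,-0.21],
    [-0.255,0.14,0,-0.25],
    [-0.29,0.16,0,-0.29],
    [-0.32,0.175,0,-0.32],
    [-0.336,0.184,0,-0.335],
    [-0.336,0.184,0,-0.335],
    [-0.336,0.184,0,-0.335]
  ]
}}

```text
time: 6.4
tcp_pos: [0.5873, -0.2304, 0.2744]
eef_rot: [-0.002, 0.701, 0.713, -0.0]
contact_force: [0.5, -0.3, -1.7]
gripper_width: 0.0154
```

Run:
```python
from h import *
o=get_obs();p,q=o["tcp_pos"],o["eef_rot"];M=R.from_quat(q,scalar_first=True).as_matrix();print(o["time"],p,o["contact_force"],o["moment"],o["gripper_width"])
y=np.arctan2(M[1,1],M[0,1]);g=np.array([.5886,-.2304,p[2]]);print("yaw",y,"turn",y-.017,"shift",M.T@(g-p))
t=capture("top");s=capture("scene");i=capture("wrist")
k=np.zeros((480,960,3),np.uint8)
for j,(n,m) in enumerate((("top",t),("scene",s))):
    u,v=proj(n,[.589,-.23,.15]).astype(int);k[:,480*j:480*j+480]=cv2.resize(m[v-80:v+80,u-80:u+80],(480,480))
k=np.hstack([k,cv2.resize(i,(640,480))]);cv2.imwrite("pics/over.png",cv2.resize(k,(800,240)));print(k.shape)
cv2.imwrite("pics/over.png",np.vstack([cv2.resize(k[:,:960],(600,300)),cv2.resize(i[80:230,130:430],(600,300))]))
```

```text
6.4 [ 0.5873 -0.2304  0.2744] [ 0.5379 -0.3463 -1.7384] [ 0.0266 -0.0419  0.005 ] 0.015373402690741195
yaw 0.016225068330655543 turn -0.0007749316693444579 shift [-0.0001  0.0013 -0.    ]
(480, 1600, 3)
```

View pics/over.png

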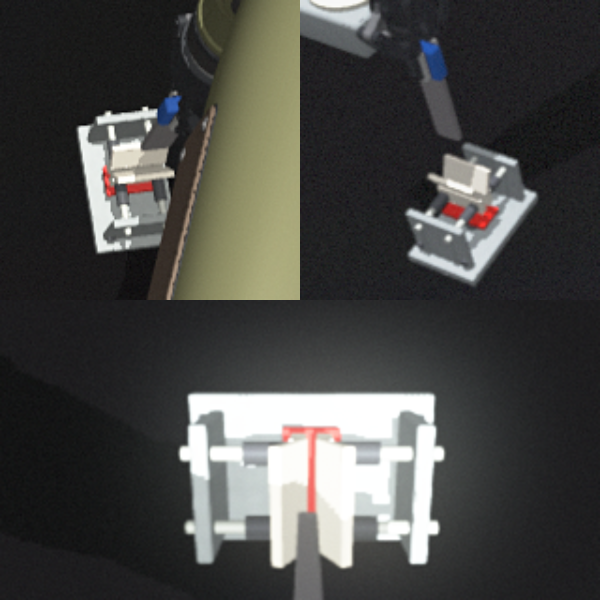

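Run:
```python
from h import *
o=get_obs();p,q=o["tcp_pos"],o["eef_rot"]
print("tip far edge",wz(284.5,186.5,.1785,p,q),"tcp",p)
u,v=proj("scene",[.589,-.23,.15]).astype(int)
for z in(.313,.273,.178):
    for dy in(-.015,.015):print(z,dy,(proj("scene",[p[0],p[1]+dy,z])-(u-80,v-80))*1.875+(300,0))
```

```text
tip far edge [ 0.5869 -0.2143  0.1785] tcp [ 0.5877 -0.2294  0.2756]
0.313 -0.015 [406.7898  39.0514]
0.313 0.015 [430.1309  46.99  ]
0.273 -0.015 [416.0462  68.2563]
0.273 0.015 [438.6558  76.1851]
0.178 -0.015 [435.6543 130.1218]
0.178 0.015 [456.696  137.9665]
```

Emit:
{"fn": "move_arm", "kwargs": {
  "series": [
    [-0.0008,0.0012,0.01,0],
    [-0.0008,0.0012,0.025,0],
    [-0.0008,0.0012,0.04,0],
    [-0.0008,0.0012,0.055,0],
    [-0.0008,0.0012,0.065,0],
    [-0.0008,0.0012,0.075,0],
    [-0.0008,0.0012,0.083,0],
    [-0.0008,0.0012,0.09,0],
    [-0.0008,0.0012,0.096,0],
    [-0.0008,0.0012,0.102,0],
    [-0.0008,0.0012,0.107,0],
    [-0.0008,0.0012,0.107,0]
  ]
}}

```text
time: 7.75
tcp_pos: [0.5882, -0.23, 0.1677]
eef_rot: [-0.002, 0.701, 0.714, -0.001]
contact_force: [-0.4, -0.7, -3.5]
gripper_width: 0.0154
```

Emit:
{"fn": "move_arm", "kwargs": {
  "series": [
    [0,0,0.002,0],
    [0,0,0.004,0],
    [0,0,0.006,0],
    [0,0,0.006,0]
  ]
}}

```text
time: 8.15
tcp_pos: [0.5881, -0.23, 0.1615]
eef_rot: [-0.002, 0.701, 0.713, -0.001]
contact_force: [0.5, 0.1, -0.9]
gripper_width: 0.0154
```

Emit:
{"fn": "move_arm", "kwargs": {
  "series": [
    [0,0,0.002,0],
    [0,0,0.004,0],
    [0,0,0.006,0],
    [0,0,0.006,0]
  ]
}}

```text
time: 8.55
tcp_pos: [0.5878, -0.2299, 0.155]
eef_rot: [-0.002, 0.701, 0.714, -0.001]
contact_force: [0.4, -0.2, -0.9]
gripper_width: 0.0156
```

Emit:
{"fn": "move_arm", "kwargs": {
  "series": [
    [0,0,0.001,0],
    [0,0,0.002,0],
    [0,0,0.003,0],
    [0,0,0.003,0]
  ]
}}

```text
time: 8.95
tcp_pos: [0.5878, -0.2299, 0.1519]
eef_rot: [-0.002, 0.701, 0.713, -0.001]
contact_force: [0.2, -0.1, -0.2]
gripper_width: 0.0154
```

Emit:
{"fn": "move_arm", "kwargs": {
  "series": [
    [0,0,0.001,0],
    [0,0,0.002,0],
    [0,0,0.002,0]
  ]
}}

```text
time: 9.25
tcp_pos: [0.5877, -0.2299, 0.1497]
eef_rot: [-0.002, 0.701, 0.714, -0.001]
contact_force: [0.6, -0.4, 0.5]
gripper_width: 0.0157
```

Emit:
{"fn": "move_arm", "kwargs": {
  "series": [
    [0,0,0.001,0],
    [0,0,0.002,0],
    [0,0,0.002,0]
  ]
}}

```text
time: 9.55
tcp_pos: [0.5877, -0.2299, 0.1474]
eef_rot: [-0.002, 0.701, 0.714, -0.001]
contact_force: [0.9, 0.5, -0.1]
gripper_width: 0.0157
```

Emit:
{"fn": "move_arm", "kwargs": {
  "series": [
    [0,0,0.001,0],
    [0,0,0.002,0],
    [0,0,0.002,0]
  ]
}}

```text
time: 9.85
tcp_pos: [0.5877, -0.2298, 0.1452]
eef_rot: [-0.002, 0.701, 0.714, -0.001]
contact_force: [2.1, -0.0, 0.0]
gripper_width: 0.0157
```

Emit:
{"fn": "move_arm", "kwargs": {
  "series": [
    [0,0,0.001,0],
    [0,0,0.002,0],
    [0,0,0.002,0]
  ]
}}

```text
time: 10.15
tcp_pos: [0.5877, -0.2298, 0.143]
eef_rot: [-0.002, 0.701, 0.714, -0.001]
contact_force: [0.9, -0.0, 0.0]
gripper_width: 0.0156
```

Emit:
{"fn": "move_arm", "kwargs": {
  "series": [
    [0,0,0.001,0],
    [0,0,0.002,0],
    [0,0,0.002,0]
  ]
}}

```text
time: 10.45
tcp_pos: [0.5876, -0.2298, 0.1408]
eef_rot: [-0.003, 0.701, 0.714, -0.001]
contact_force: [0.6, -0.5, -0.6]
gripper_width: 0.0158
```

Emit:
{"fn": "move_arm", "kwargs": {
  "series": [
    [0,0,0.001,0],
    [0,0,0.002,0],
    [0,0,0.002,0]
  ]
}}

```text
time: 10.75
tcp_pos: [0.5877, -0.2298, 0.1393]
eef_rot: [-0.002, 0.701, 0.714, -0.001]
contact_force: [-0.5, 0.0, 4.9]
gripper_width: 0.0154
```

Emit:
{"fn": "move_arm", "kwargs": {
  "series": [
    [0,0,0.001,0],
    [0,0,0.001,0]
  ]
}}

```text
time: 10.95
tcp_pos: [0.5877, -0.2298, 0.1393]
eef_rot: [-0.002, 0.701, 0.714, -0.001]
contact_force: [-1.1, 0.4, 7.4]
gripper_width: 0.0153
```

The blade has met the firm stop: force rose from about 0 to 5 then 7 N, with no further descent. Releasing.

Emit:
{"fn": "move_arm", "kwargs": {
  "series": [
    [0,0,0,0],
    [0,0,0,0],
    [0,0,0,0],
    [0,0,0,0],
    [0,0,0,0],
    [0,0,0,0]
  ],
  "jaw": 0.4
}}

```text
time: 11.55
tcp_pos: [0.5877, -0.2298, 0.1392]
eef_rot: [-0.002, 0.701, 0.714, -0.001]
contact_force: [-0.2, -0.3, 0.3]
gripper_width: 0.0508
```

Emit:
{"fn": "move_arm", "kwargs": {
  "series": [
    [0,0,-0.01,0],
    [0,0,-0.03,0],
    [0,0,-0.06,0],
    [0,0,-0.1,0],
    [0,0,-0.14,0],
    [0,0,-0.16,0],
    [0,0,-0.16,0],
    [0,0,-0.16,0]
  ]
}}

```text
time: 12.35
tcp_pos: [0.5885, -0.2302, 0.2998]
eef_rot: [-0.002, 0.701, 0.714, -0.001]
contact_force: [0.4, 0.0, -0.5]
gripper_width: 0.0515
```

Run:
```python
from h import *
o=get_obs();p,q=o["tcp_pos"],o["eef_rot"];print(o["time"],p,o["contact_force"],o["gripper_width"])
s=capture("scene");i=capture("wrist")
B=((105,120,40),(130,255,255));c=seg(i,*B,(150,50,420,330));print(c)
u,v=proj("scene",[.589,-.23,.1]).astype(int)
for z in(.176,.136):
    for dy in(-.018,.018):print(z,dy,(proj("scene",[.5886,-.2302+dy,z])-(u-60,v-60))*20/3)
cv2.imwrite("pics/end.png",np.hstack([cv2.resize(s[v-60:v+60,u-60:u+60],(400,400)),cv2.resize(i[90:290,180:380],(400,400))]))
for z in (.177,):print([wz(*k,z,p,q) for k in cv2.boxPoints(c[2])])
```

```text
12.35 [ 0.5885 -0.2302  0.2998] [ 0.4397  0.009  -0.4711] 0.051519468028278045
(array([284.2176, 194.5872]), array([276, 172,  18,  40, 533], dtype=int32), ((284.5, 191.5), (17.0, 39.0), 0.0))
0.176 -0.018 [312.7084 231.7507]
0.176 0.018 [402.3434 265.2294]
0.136 -0.018 [339.2318 314.4195]
0.136 0.018 [426.3252 347.6651]
[array([ 0.5802, -0.2464,  0.177 ]), array([ 0.5799, -0.2091,  0.177 ]), array([ 0.5951, -0.2088,  0.177 ]), array([ 0.5962, -0.2461,  0.177 ])]
```

View pics/end.png

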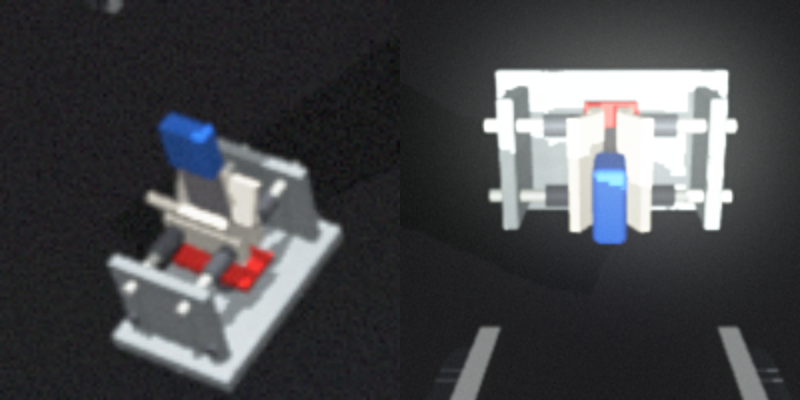

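The blade stands upright in the gap. The handle top measures about (0.588, -0.228) against the gap centre (0.589, -0.230), in line with the gap, and the gripper is clear above. Handing in.

```bash
python3 -c "
from plant import *
print(robot.close_job(),get_obs()['time'])"
```

```text
the job is handed in; nothing more can be done
the job is handed in; nothing more can be done
```

The blue blade is standing upright on the red foot in the middle of the clamp gap, and the job is handed in at about 12.5 s of the 43 s allowed. No verdict was reported.

- **What I did:** I took the blue blade (middle slot) straight up out of the rack and carried it with its lower end about 40 mm above the green handle. I then lowered it in small steps into the gap. At a TCP height of 0.139 m it met a firm stop: the force rose from about 0 to 5 N, then 7 N, with no further descent. I let go there and backed off straight up.
- **Last checks:** The final images show the handle centred within about 2 mm of the gap, upright and in line with it, with the gripper clear above.
- **Weaker or failed checks:**
  - The light drag before the stop was lost in the force noise of 1–2 N, so I could not feel it clearly.
  - The foot's sink was not measured directly. The push stayed around 7 N, well under the 20 N it takes to move.
  - One picture script failed after the lift because it found no blue pixels. I checked the hold over the clamp instead.
  - I did not look at the white and green blades again after the lift.
  - One of my pixel predictions in the final check was scaled by a factor of two by mistake. Corrected, it matched the picture to within about a centimetre.

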